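# Put the coding kit back into its shadow-foam tray

### The job

End of shift, and the packing bench's small tools must be accounted for: put the date stamp, the tally counter, the red marker and the black marker back in the foam tray, each fully down in the cut-out that bears its own shape and colour - the stamp standing upright, the counter face up, the markers lying in their grooves. Leave the label roll and the jar at the left where they are.

Things in the scene. Friction and masses are not known exactly. Their poses are not given: they have to be found in the camera images.
- date_stamp: The wooden hand stamp standing upright at the front of the table (not the one far back): foot 25 (x) x 50 (y) x 22 mm high, neck 16 mm round, on top a round knob 27 mm across from z = 50 to 74 mm, 76 mm high in all. Origin: centre of its underside; z up. Grasp the knob. 60 g.
- tally_counter: Grey-white hand counter lying face up: round case 46 mm across, 20 mm high, its centre at x = 6, y = 2 mm. A push button sticks out to x = 39, a wire key ring 22 mm across lies flat at -x out to x = -38, a black knob sticks out to y = -26 mm. Origin on the underside. Grasp it across the case (50 mm along y, over the knob). 63 g.
- red_marker_mid (a point): Middle of the red marker: a white pen with a red cap, 138 mm long, lying on the table. Barrel 16 mm round, cap (43 mm of the length) up to 19 mm. This point lies on the pen's axis, half way along and 8 mm above its underside, on the barrel 26 mm from the cap. y runs along the pen, the cap at -y; z up as it lies. 18 g.
- black_marker_mid (a point): Middle of the black marker: a white pen with a black cap, 138 mm long, lying on the table. Barrel 16 mm round, cap (43 mm of the length) up to 19 mm. This point lies on the pen's axis, half way along and 8 mm above its underside, on the barrel 26 mm from the cap. y runs along the pen, the cap at -y; z up as it lies. 18 g.
- stamp_bay: Blue foam insert on white, 62 (x) x 64 x 20 mm, fixed in the grey tray (rim 16 mm high) beside three others. Origin: centre of its underside, 3 mm above the table. Cut-out floor at z = 10, foam top at 20 mm. Cut-out 56 (x) x 34 (y) mm, a black rectangle on its floor, for the stamp's foot (long side along x, either way round); 30 mm finger gap across at x = 0.
- counter_bay: Blue foam insert on white, 88 (x) x 64 x 20 mm, fixed in the grey tray (rim 16 mm high) beside three others. Origin: centre of its underside, 3 mm above the table. Cut-out floor at z = 13, foam top at 20 mm. Cut-out 83 (x) x 58 (y) mm, the counter's shape (disc, ring, button) in black on its floor; button and ring go along x, either way round; no finger gaps: fingers stay above the foam.
- red_marker_bay: Blue foam insert on white, 150 (x) x 64 x 20 mm, fixed in the grey tray (rim 16 mm high) beside three others. Origin: centre of its underside, 3 mm above the table. Cut-out floor at z = 10, foam top at 20 mm. Cut-out 144 (x) x 27 (y) mm, a red marker shape on its floor; 44 mm finger gap across at x = 0. The pen lies along x, either way round.
- black_marker_bay: Blue foam insert on white, 150 (x) x 64 x 20 mm, fixed in the grey tray (rim 16 mm high) beside three others. Origin: centre of its underside, 3 mm above the table. Cut-out floor at z = 10, foam top at 20 mm. Cut-out 144 (x) x 27 (y) mm, a black marker shape on its floor; 44 mm finger gap across at x = 0. The pen lies along x, either way round.
- label_roll: Bystander: white roll of labels, 69 mm across, 40 mm high, standing on the table left of the tray. Origin: centre of its underside. Not to be moved. (Behind the work the yellow crates stand solid, 0.35 m high, front face at x = 0.557 for y below -0.05; the blue one, 0.21 m high, at x = 0.59; a wall on the right at y = -0.478.)
- full_jar: Bystander: filled glass jar with a gold cap, 66 mm across, 91 mm high, at the left beyond the heater (the heater and its handle reach 0.22 m above the table). Origin: centre of its underside. Not to be moved.

How it is judged:
At the end, for the whole second after the job is handed in: each is fully down (within 5 mm) in its own cut-out and at rest: stamp and counter upright within 0.12 rad, within 10 and 12 mm of the insert's centre, lined up within 0.2 rad either way round; marker middles within 8 mm across and 10 mm along their groove, lined up within 0.12 rad (horizontal distance between date_stamp and stamp_bay below 0.01 m and z of date_stamp in the frame of stamp_bay below 0.014 m and angle between each of date_stamp, tally_counter's own z axis and vertical below 0.12 rad and angle between the y axis of date_stamp and the x axis of stamp_bay, either way round below 0.2 rad and linear speed of each of date_stamp, tally_counter below 0.02 m/s and horizontal distance between tally_counter and counter_bay below 0.012 m and z of tally_counter in the frame of counter_bay below 0.017 m and angle between the x axis of tally_counter and the x axis of counter_bay, either way round below 0.2 rad and y of red_marker_mid in the frame of red_marker_bay between -0.008 and 0.008 m and x of red_marker_mid in the frame of red_marker_bay between -0.01 and 0.01 m and z of red_marker_mid in the frame of red_marker_bay below 0.023 m and angle between the y axis of red_marker_mid and the x axis of red_marker_bay, either way round below 0.12 rad and y of black_marker_mid in the frame of black_marker_bay between -0.008 and 0.008 m and x of black_marker_mid in the frame of black_marker_bay between -0.01 and 0.01 m and z of black_marker_mid in the frame of black_marker_bay below 0.023 m and angle between the y axis of black_marker_mid and the x axis of black_marker_bay, either way round below 0.12 rad); the robot touches nothing.
It fails at once if the label roll or the jar is moved more than 30 mm (distance of any of label_roll, full_jar from where it was at the start of the episode above 0.03 m).
It also fails if it takes over 122 s, if anything falls off the work surface, if the arm or the gripper's body presses on something with over 40 N, if the wrist force passes 120 N, or if a joint passes its speed limit or range.

### The arm

A 7-joint arm with a two-finger parallel gripper is mounted at the origin on a cart in front of the work surface, level with it; the furniture and walls round the work are solid. World frame = base frame: x ahead of the robot, y to its left, z up, the work surface at z = 0. Lengths are in m, angles in rad, forces in N, time in s.
With the tool pointing down it reaches from about 0.35 to 0.9 m from the base axis. Payload 19.9 kg.
Tool frame: the origin (TCP) lies on the centre line of the jaws, within the pads' length; the fingertips stand finger_overhang ahead of it and the grasp point (between the pads) lies 11 mm behind it (finger_overhang is the distance from the TCP to the fingertips, in m); z points along the fingers, y is the line along which they close (so a half turn about z gives the same grasp; the last joint's range is limited). The gripper opens to 94 mm and grips with 3 to 60 N. Pads are 16 mm wide; open, the fingers measure 119 mm over their backs; the gripper's body (75 mm by 177 mm) begins 78 mm behind the grasp point.
Start: joints at [-1.333, 0.417, -0.01, 1.614, 0.005, 1.111, -0.053], TCP at [0.172, 0.601, 0.213] pointing down, gripper open.
Joint ranges: [-2.81, 2.81], [-0.39, 2.02], [-1.27, 1.25], [0.06, 2.57], [-1.19, 4.33], [0.19, 2], [-2.82, 2.82]. Speed limits (rad/s): [1.89, 1.89, 2.39, 2.39, 3.01, 3.01, 3.01].

### API

Orientations are given as a unit quaternion [w, x, y, z].
In Python, from station import * gives the robot as it stands.
- The arm moves only by the shell command python3 -m crank 'ROWS' [FORCE]. ROWS is JSON, a list that holds one entry, the list of rows, each a list of 7 numbers: the shift along the tool's x, y, z in cm, then the turn, a rotation vector about the tool's x, y, z in degrees, then the finger opening in cm, from 0 to 9.4. In form: [[[dx, dy, dz, ax, ay, az, hand], ...]]. A call has 1 to 20 rows; each row is the pose to reach, as a shift and turn from the pose commanded when the call began, along the tool's axes at that moment; what a row does not reach only later rows make up. A row lasts 1/8 s, in which the tool goes at most 62.5 mm and 10.7 degrees, less where a joint would pass 70% of its speed; a pose out of reach is approached as far as the arm can. A call with a gripper value outside its range is refused whole. The fingers move at their own pace and stop on an object; FORCE is the grip in N (left out, the last holds). Time passes only in rows, so rows that repeat a pose let the fingers close. It gives the time, the measured TCP pose, the force, the opening and the grip force at its end, in the units of the state.
- get_state(): the state, without advancing time (a new reading comes with each control period).
- read_camera(name): name is "side" or "top"; returns a dict with "img" (384x512x3 uint8, blue, green, red), "fovy" (degrees; the focal length in pixels is half the picture's height over the tangent of half this angle, whatever the lens; pixels are square), "cx", "cy" (the principal point, pixels), "distortion" ([k1, k2, p1, p2, k3] as OpenCV has them; the pictures are not rectified), "R" (3x3) and "t" (3): a world point X has camera coordinates R X + t. Camera axes: x right, y down, z forward; pixel columns grow to the right and rows downward; lengths in m; the calibration is good to about 2 mm. A picture is of the moment at which its call begins. There is no depth.
- close_job(): hands the job in; it is judged then, once.
The state is a dict: "time_s": time; "joint_pos": joint angles; "dq": joint speeds; "tau": joint torques, N m; "tool_pos": TCP position; "eef_rot": TCP orientation; "contact_force": force on the tool from outside, world axes, zero at the start; "wrist_torque": the same for the moment, N m; "grip_width": finger opening in m; "finger_force": force on a finger pad.
Only numpy, scipy, OpenCV 4.12 (cv2) and the standard library are available. Lean on these libraries where they do the work, as an engineer would, in place of code of your own. Each camera call takes 0.05 s, during which the arm holds its last target. There are 200 camera calls.

## Working session

There is one attempt and no reset: what is moved stays moved. The work goes in short steps, Python scripts to look and compute and a shell command to move; the robot and the scene stay as the last step left them, time stands still between calls to the robot, and variables do not carry over. Pictures are saved under pics/ and viewed, at most 14 in all, crops included, and the job is handed in when it is done.

```bash
ls; mkdir -p pics; python3 - <<'E'
from station import *
import cv2
s=get_state();print(s)
for n in("top","side"):
    c=read_camera(n);cv2.imwrite(f"pics/{n}0.png",cv2.resize(c["img"],(800,600),interpolation=cv2.INTER_CUBIC))
    print({k:v for k,v in c.items() if k!="img"})
E
```

```text
pics
{'time_s': 0.0, 'joint_pos': array([-1.33352665,  0.41799052, -0.01032142,  1.61415545,  0.00473448,
        1.11067834, -0.05297362]), 'dq': array([ 0.00129554,  0.00102689, -0.00176422, -0.00012662,  0.00030419,
       -0.00129575, -0.00053425]), 'tau': array([ 2.35072603e-04, -8.51241016e+01,  6.38653859e-01, -4.26001203e+01,
       -4.88602056e-02,  1.84130471e-02,  9.31991917e-05]), 'tool_pos': array([0.17189574, 0.60052793, 0.21282274]), 'eef_rot': array([-2.72351807e-05,  1.38900888e-01,  9.90306103e-01, -6.03668136e-04]), 'contact_force': array([ 0.39053436,  0.53484057, -0.17059881]), 'wrist_torque': array([ 0.03312652, -0.04863918, -0.02239884]), 'finger_force': 0.0, 'grip_width': 0.09429014148216223}
{'fovy': 47.965062533472995, 'cx': 263.41149968716184, 'cy': 191.60457304779922, 'distortion': array([0.01353464, 0.        , 0.        , 0.        , 0.        ]), 'R': array([[-0.01726445, -0.9998429 , -0.00401409],
       [-0.99747043,  0.01750008, -0.0688948 ],
       [ 0.06895423,  0.00281451, -0.99761585]]), 't': array([0.09132035, 0.44588811, 1.17632174])}
{'fovy': 53.69441416405313, 'cx': 251.97065721920032, 'cy': 191.30041218058668, 'distortion': array([-0.07248544,  0.        ,  0.        ,  0.        ,  0.        ]), 'R': array([[-0.88584378, -0.46392723,  0.00723282],
       [-0.24835415,  0.4609361 , -0.85197308],
       [ 0.39191964, -0.75651136, -0.52353563]]), 't': array([0.43420602, 0.09839097, 1.24195816])}
```

View pics/top0.png

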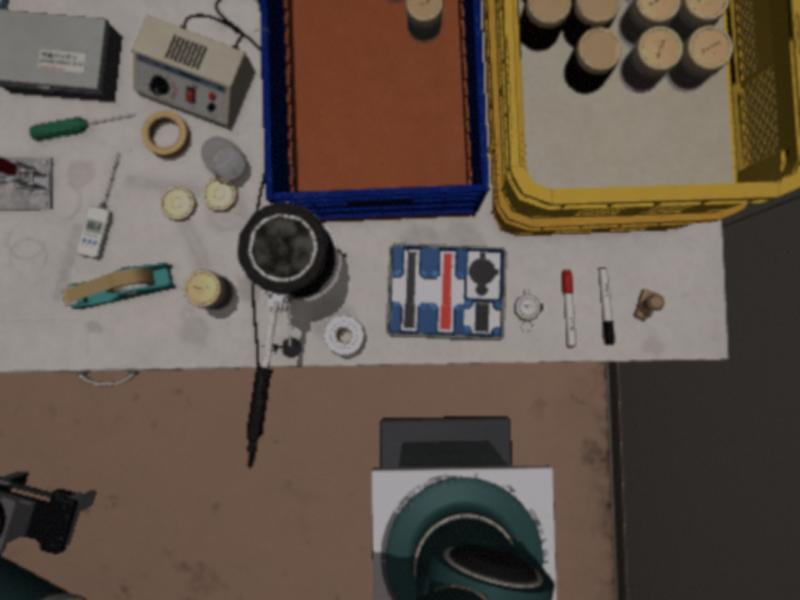

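View pics/side0.png

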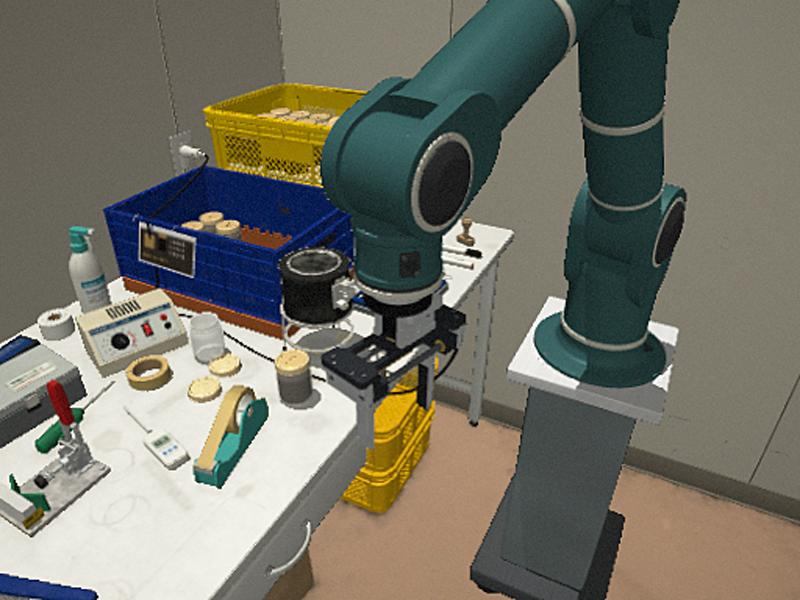

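The top view shows the tray at about (390–505, 245–340), the counter at (528, 307), the red pen at (569, 308, cap up/far), the black pen at (606, 305, cap near) and the stamp at (650, 303). I'll zoom in on the work area.

```bash
cat >h.py <<'E'
from station import *
import numpy as np, cv2
def cam(n):
    c=read_camera(n); f=192/np.tan(np.radians(c["fovy"]/2))
    c["K"]=np.array([[f,0,c["cx"]],[0,f,c["cy"]],[0,0,1]]); return c
def w(c,px,z):
    p=cv2.undistortPoints(np.array(px,float).reshape(-1,1,2),c["K"],c["distortion"]).reshape(-1,2)
    d=np.c_[p,np.ones(len(p))]@c["R"]; o=-c["R"].T@c["t"]
    return o+d*((z-o[2])/d[:,2])[:,None]
def pix(c,X): return cv2.projectPoints(np.array(X,float).reshape(-1,3),cv2.Rodrigues(c["R"])[0],c["t"],c["K"],c["distortion"])[0].reshape(-1,2)
def crop(c,x0,y0,x1,y1,s,name):
    im=cv2.resize(c["img"][y0:y1,x0:x1],None,fx=s,fy=s,interpolation=cv2.INTER_CUBIC)
    cv2.imwrite("pics/"+name,im)
E
python3 - <<'E'
from h import *
c=cam("top");crop(c,242,150,436,225,4.12,"z1.png")
c=cam("top");crop(c,242,150,332,222,8,"z2.png")
crop(c,325,165,425,225,8,"z3.png")
E
```

```text
(no output)
```

View pics/z2.png

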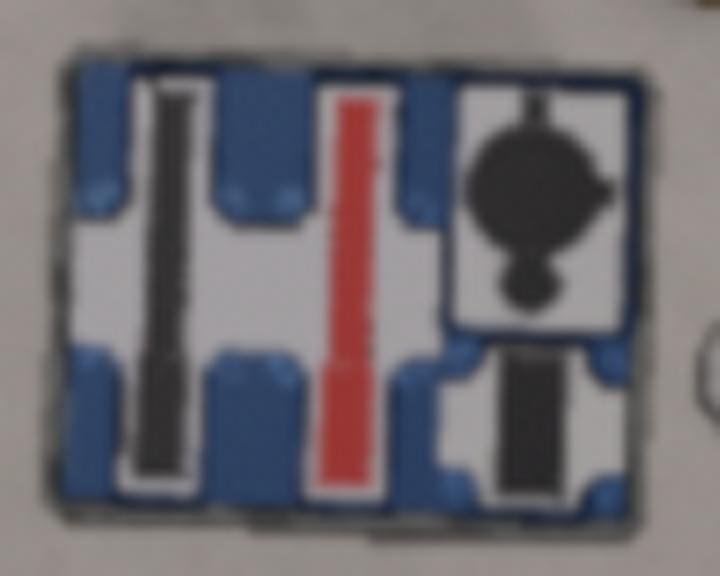

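View pics/z3.png

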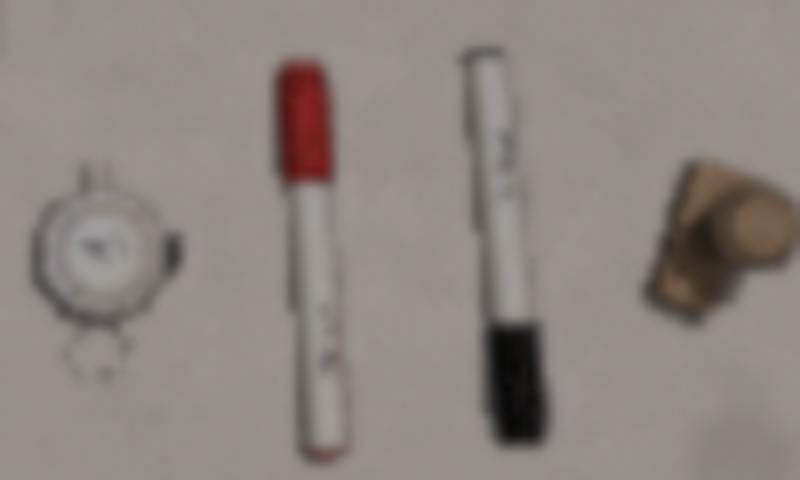

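The tray crop shows, left to right, the black groove (centre about 167, 285), the red groove (351, 293), and the counter bay (disc 531, 190) above the stamp bay (532, 420). The item crop shows the counter disc at (100, 250) with its button up, the red pen from (300, 60) to (325, 457), the black pen from (483, 50) to (518, 442), the stamp knob at (752, 230) and the foot's left edge from (695, 160) to (650, 287).

```bash
python3 - <<'E'
from h import *
np.set_printoptions(precision=4,suppress=True)
c=cam("top")
T=lambda p,z:w(c,(np.array(p)+.5)/8-.5+[242,150],z)
O=lambda p,z:w(c,(np.array(p)+.5)/8-.5+[325,165],z)
b=T([(175,93),(160,477)],.013);r=T([(357,100),(345,487)],.013)
k=T([(531,190),(536,95),(531,312),(612,190)],.016);s=T([(503,347),(567,347),(567,493),(503,493)],.013)
for n,v in(("b",b),("r",r)):print(n,v.mean(0),np.linalg.norm(v[0]-v[1]),np.degrees(np.arctan2(*(v[0]-v[1])[[1,0]])))
print("k",k);print("s",s.mean(0),s)
# rigid fit of the tray grid, insert columns along -y
M=np.array([[0,64],[0,0],[31,-64],[-44+0,-64]])  # placeholder layout: black, red, counter, stamp
M[2]=[31,-64];M[3]=[-44,-64]
cd=k[0]+0
W=np.array([b.mean(0)[:2],r.mean(0)[:2],cd[:2],s.mean(0)[:2]])*1000
Mf=M+np.array([[0,0],[0,0],[6,2],[0,0]])
a,bm=Mf-Mf.mean(0),W-W.mean(0);th=np.arctan2((a[:,0]*bm[:,1]-a[:,1]*bm[:,0]).sum(),(a*bm).sum())
R=np.array([[np.cos(th),-np.sin(th)],[np.sin(th),np.cos(th)]])
print("yaw",np.degrees(th));print("fit bays black,red,counter,stamp\n",(M-Mf.mean(0))@R.T+W.mean(0));print("res",a@R.T-bm)
for n,p in(("red",[(300,60),(325,457)]),("blk",[(518,442),(483,50)])):
    v=O(p,.008);d=v[1]-v[0];print(n,v.mean(0),np.linalg.norm(d),"yaw y-axis from x",np.degrees(np.arctan2(d[1],d[0])))
v=O([(100,250),(97,170),(98,380),(175,250)],.015);print("counter",v)
e=O([(695,160),(650,287)],.022);d=e[0]-e[1];print("foot edge",e,np.linalg.norm(d),np.degrees(np.arctan2(d[1],d[0])))
print("knob",O([(752,230)],.068), "cornerfar/near",O([(692,322)],.022))
print("label roll",w(c,[(345*.64,337*.64)],.04))
E
```

```text
b [0.4657 0.0858 0.013 ] 0.133526998280073 -3.210420791249273
r [0.4616 0.0223 0.013 ] 0.1344697803043402 -2.9593089759962092
k [[ 0.4959 -0.0405  0.016 ]
 [ 0.529  -0.0431  0.016 ]
 [ 0.4536 -0.0395  0.016 ]
 [ 0.4954 -0.0685  0.016 ]]
s [ 0.4165 -0.0403  0.013 ] [[ 0.4419 -0.0298  0.013 ]
 [ 0.4415 -0.0519  0.013 ]
 [ 0.3911 -0.0507  0.013 ]
 [ 0.3915 -0.0286  0.013 ]]
yaw -2.3996963895953045
fit bays black,red,counter,stamp
 [[465.0234  86.1769]
 [462.3437  22.233 ]
 [490.6368 -43.0089]
 [415.7026 -39.8686]]
res [[-0.6787  0.4201]
 [ 0.7081 -0.0672]
 [ 0.7689 -0.7434]
 [-0.7983  0.3906]]
red [ 0.4287 -0.1939  0.008 ] 0.1379282465401877 yaw y-axis from x -178.3166088036728
blk [ 0.4319 -0.259   0.008 ] 0.13635465495457905 yaw y-axis from x 2.9612246052360964
counter [[ 0.4323 -0.1194  0.015 ]
 [ 0.4599 -0.1191  0.015 ]
 [ 0.3875 -0.1174  0.015 ]
 [ 0.4318 -0.1452  0.015 ]]
foot edge [[ 0.4592 -0.3226  0.022 ]
 [ 0.4159 -0.3055  0.022 ]] 0.04652923958112228 -21.55329476105297
knob [[ 0.4321 -0.3246  0.068 ]] cornerfar/near [[ 0.4037 -0.3193  0.022 ]]
label roll [[0.3827 0.1994 0.04  ]]
```

The sizes and tray fit check out, with residuals under 1 mm. Next I need the finger overhang, and the tool shifts from the start pose to above the red pen, going over the heater.

```bash
cat >>h.py <<'E'
from scipy.spatial.transform import Rotation as Ro
def to(x,y,z,yaw):
    """shift (cm) and turn (deg) from the present pose to tool-down at xyz (mm), tool y axis at yaw deg from world y"""
    s=get_state();q=s["eef_rot"];R=Ro.from_quat(np.r_[q[1:],q[0]])
    d=R.inv().apply(np.array([x,y,z])/1000-s["tool_pos"])*100
    G=Ro.from_euler("z",yaw,degrees=True)*Ro.from_matrix(np.diag([-1.,1,-1]))
    print((x,y,z,yaw),np.round(d,2),np.round((R.inv()*G).as_rotvec(degrees=True),1))
E
python3 - <<'E'
from h import *
import station
print([n for n in dir(station) if not n.startswith('_')]); print(getattr(station,'finger_overhang',None))
for p in((172,601,340,0),(330,520,340,0),(450,350,340,0),(500,150,340,0),(450,-50,340,0),(428.5,-194,150,0),(428.5,-194,150,1.7)):to(*p)
E
```

```text
['MotionError', 'close_job', 'finger_overhang', 'get_state', 'read_camera']
0.008
(172, 601, 340, 0) [  0.     0.02 -12.68] [ -0.  -0. -16.]
(330, 520, 340, 0) [-17.42  -3.42 -12.68] [ -0.  -0. -16.]
(450, 350, 340, 0) [-33.63 -16.46 -12.67] [ -0.  -0. -16.]
(500, 150, 340, 0) [-43.94 -34.31 -12.66] [ -0.  -0. -16.]
(450, -50, 340, 0) [-44.64 -54.92 -12.65] [ -0.  -0. -16.]
(428.5, -194, 150, 0) [-46.53 -69.34   6.36] [ -0.  -0. -16.]
(428.5, -194, 150, 1.7) [-46.53 -69.34   6.36] [ -0.   -0.  -17.7]
```

```bash
python3 -m crank '[[[0,0,-6,0,0,0,9],[0,0,-12.7,0,0,-5,9],[-5.5,-1,-12.7,0,0,-10,9],[-11,-2,-12.7,0,0,-16,8],[-17.4,-3.4,-12.7,0,0,-16,7],[-21.5,-6.7,-12.7,0,0,-16,6],[-25.5,-10,-12.7,0,0,-17,5],[-29.5,-13.2,-12.7,0,0,-17.7,5],[-33.6,-16.5,-12.7,0,0,-17.7,5],[-36.2,-21,-12.7,0,0,-17.7,5],[-38.8,-25.4,-12.7,0,0,-17.7,5],[-41.4,-29.8,-12.7,0,0,-17.7,5],[-43.9,-34.3,-12.7,0,0,-17.7,5],[-44.1,-39.5,-12.7,0,0,-17.7,5],[-44.3,-44.7,-12.7,0,0,-17.7,5],[-44.6,-49.8,-12.7,0,0,-17.7,5],[-44.6,-54.9,-12.7,0,0,-17.7,5],[-45.5,-60,-8,0,0,-17.7,5],[-46,-65,-3,0,0,-17.7,5],[-46.5,-69.3,3,0,0,-17.7,5]]]' 20; python3 - <<'E'
from h import *
to(428.5,-194,150,1.7);to(428.5,-194,12,1.7)
E
```

```text
time_s: 2.75
tool_pos: [0.4308, -0.1786, 0.2043]
eef_rot: [0.001, -0.015, 1.0, -0.0]
contact_force: [1.7, 0.5, -0.9]
grip_width: 0.0496
finger_force: 0.0
(428.5, -194, 150, 1.7) [ 0.28 -1.53  5.43] [-0.   0.1  0. ]
(428.5, -194, 12, 1.7) [ 0.31 -1.52 19.23] [-0.   0.1  0. ]
```

```bash
python3 -m crank '[[[0,0,0,0,0,0,5],[0,0,0,0,0,0,5],[0,0,0,0,0,0,5]]]' ; python3 - <<'E'
from h import *
to(428.5,-194,60,1.7);to(428.5,-194,12,1.7)
c=cam("top");crop(c,242,150,436,225,4.12,"z4.png")
E
```

```text
time_s: 3.12
tool_pos: [0.432, -0.1763, 0.2061]
eef_rot: [0.001, -0.016, 1.0, -0.0]
contact_force: [0.2, 0.6, -0.5]
grip_width: 0.0499
finger_force: 0.0
(428.5, -194, 60, 1.7) [ 0.43 -1.76 14.61] [-0.   0.1  0.1]
(428.5, -194, 12, 1.7) [ 0.44 -1.76 19.41] [-0.   0.1  0.1]
```

View pics/z4.png

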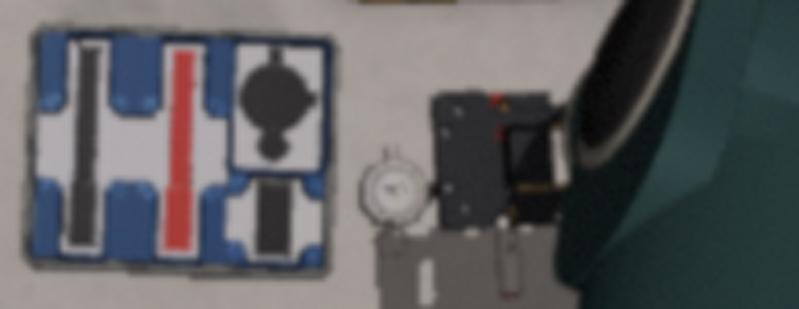

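The gripper is over the red pen and the tray is still visible. I'll descend and grasp.

```bash
python3 -m crank '[[[0.4,-1.8,6,0,0,0,4],[0.4,-1.8,12,0,0,0,4],[0.4,-1.8,16,0,0,0,4],[0.4,-1.8,18,0,0,0,4],[0.4,-1.8,19.3,0,0,0,4],[0.4,-1.8,19.3,0,0,0,4],[0.4,-1.8,19.3,0,0,0,1],[0.4,-1.8,19.3,0,0,0,1],[0.4,-1.8,19.3,0,0,0,1],[0.4,-1.8,19.3,0,0,0,1],[0.4,-1.8,19.3,0,0,0,1]]]' 15; python3 - <<'E'
from h import *
to(428.5,-194,100,1.7);to(462,22.3,110,-2.7);to(462,22.3,50,-2.7);to(462,22.3,23,-2.7)
E
```

```text
time_s: 4.55
tool_pos: [0.428, -0.1952, 0.0124]
eef_rot: [0.0, -0.015, 1.0, -0.0]
contact_force: [-0.7, 2.0, 8.5]
grip_width: 0.0155
finger_force: 15.0
(428.5, -194, 100, 1.7) [-0.06  0.12 -8.76] [-0.  0.  0.]
(462, 22.3, 110, -2.7) [-4.07 21.64 -9.76] [-0.   0.   4.4]
(462, 22.3, 50, -2.7) [-4.06 21.64 -3.76] [-0.   0.   4.4]
(462, 22.3, 23, -2.7) [-4.06 21.64 -1.06] [-0.   0.   4.4]
```

```bash
python3 -m crank '[[[0,0,-5,0,0,0,1],[0,0,-9.8,0,0,0,1],[-1,5,-9.8,0,0,1,1],[-2,10,-9.8,0,0,2,1],[-3,15,-9.8,0,0,4.4,1],[-4.1,21.6,-9.8,0,0,4.4,1],[-4.1,21.6,-9.8,0,0,4.4,1],[-4.1,21.6,-9.8,0,0,4.4,1],[-4.1,21.6,-5,0,0,4.4,1],[-4.1,21.6,-5,0,0,4.4,1],[-4.1,21.6,-5,0,0,4.4,1]]]'; python3 - <<'E'
from h import *
to(462,22.3,50,-2.7);to(462,22.3,23,-2.7)
c=cam("side")
x0,y0=pix(c,[.46,.02,.03])[0].astype(int);print(x0,y0)
c=cam("top");crop(c,242,130,436,225,4.12,"z5.png")
E
```

```text
time_s: 5.92
tool_pos: [0.4624, 0.0209, 0.0631]
eef_rot: [0.0, 0.024, 1.0, -0.0]
contact_force: [-0.2, -0.0, 0.2]
grip_width: 0.0152
finger_force: 15.0
(462, 22.3, 50, -2.7) [0.05 0.14 1.31] [-0.   0.  -0.1]
(462, 22.3, 23, -2.7) [0.05 0.14 4.01] [-0.   0.  -0.1]
256 182
```

View pics/z5.png

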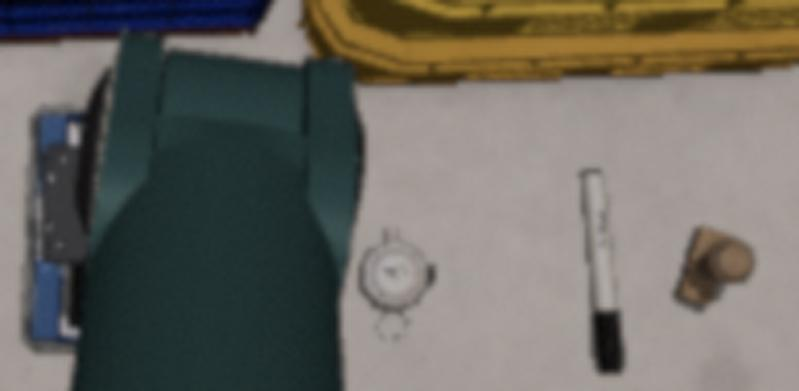

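The red pen is gone from the table and held. I'll lower it into the groove, release inside the finger gap, and then go to the black pen.

```bash
python3 -m crank '[[[0,0.15,2,0,0,0,1],[0,0.15,3,0,0,0,1],[0,0.15,3.7,0,0,0,1],[0,0.15,3.7,0,0,0,1],[0,0.15,3.7,0,0,0,3.2],[0,0.15,3.7,0,0,0,3.2],[0,0.15,3.7,0,0,0,3.2],[0,0.15,0,0,0,0,3.2],[0,0.15,-6,0,0,0,3.2],[0,-6,-6,0,0,0,4],[0,-12,-6,0,0,0,4],[0,-18,-6,0,0,-3,4],[2,-24,-6,0,0,-5,4],[3,-28,-6,0,0,-5.7,4],[3,-28,-6,0,0,-5.7,4],[3,-28,-6,0,0,-5.7,4]]]'; python3 - <<'E'
from h import *
to(432,-259,60,3);to(432,-259,12,3)
c=cam("top");crop(c,242,150,332,222,8,"z6.png")
E
```

```text
time_s: 8.02
tool_pos: [0.4192, -0.2558, 0.1219]
eef_rot: [-0.0, -0.026, 1.0, 0.0]
contact_force: [0.2, -0.6, -0.2]
grip_width: 0.0398
finger_force: 0.0
(432, -259, 60, 3) [-1.27 -0.39  6.19] [ 0. -0.  0.]
(432, -259, 12, 3) [-1.27 -0.39 10.99] [ 0. -0.  0.]
```

View pics/z6.png

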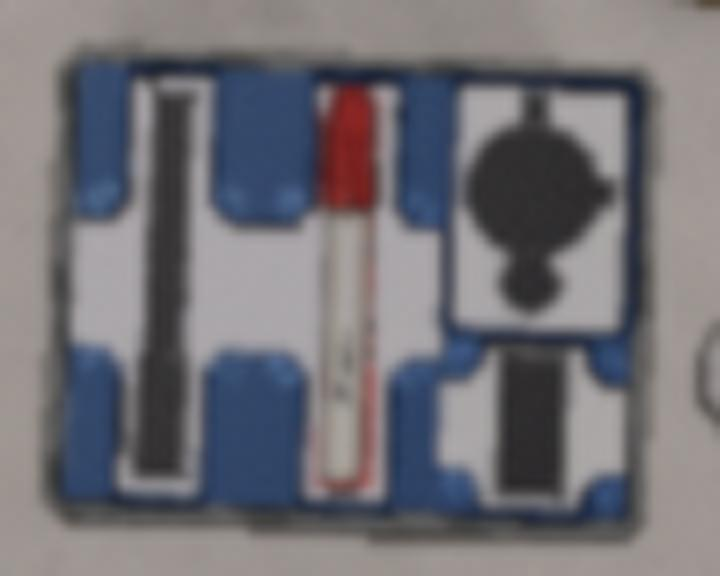

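The red pen lies in its groove, from (352, 85) to (342, 482). Now the black pen.

```bash
python3 -m crank '[[[-1.3,-0.4,5,0,0,0,4],[-1.3,-0.4,8,0,0,0,4],[-1.3,-0.4,10,0,0,0,4],[-1.3,-0.4,11,0,0,0,4],[-1.3,-0.4,11,0,0,0,4],[-1.3,-0.4,11,0,0,0,1],[-1.3,-0.4,11,0,0,0,1],[-1.3,-0.4,11,0,0,0,1],[-1.3,-0.4,11,0,0,0,1],[-1.3,-0.4,11,0,0,0,1],[-1.3,-0.4,6,0,0,0,1],[-1.3,-0.4,0,0,0,0,1],[-1.3,-0.4,0,0,0,0,1]]]' 15; python3 - <<'E'
from h import *
to(464.5,86.2,122,-2.7)
E
```

```text
time_s: 9.7
tool_pos: [0.434, -0.2606, 0.1256]
eef_rot: [0.003, -0.026, 1.0, -0.001]
contact_force: [0.4, 0.4, -0.7]
grip_width: 0.0154
finger_force: 15.0
(464.5, 86.2, 122, -2.7) [-4.87 34.47  0.32] [-0.1  0.3  5.7]
```

```bash
python3 -m crank '[[[-1,6,0,0,0,1,1],[-2,12,0,0,0,2,1],[-3,18,0,0,0,3,1],[-4,24,0,0,0,4.5,1],[-4.8,30,0,0,0,5.7,1],[-4.8,34.5,0,0,0,5.7,1],[-4.8,34.5,3,0,0,5.7,1],[-4.8,34.5,6,0,0,5.7,1],[-4.8,34.5,6,0,0,5.7,1],[-4.8,34.5,6,0,0,5.7,1]]]'; python3 - <<'E'
from h import *
to(464.5,86.2,25.5,-2.7)
E
```

```text
time_s: 10.95
tool_pos: [0.4622, 0.0871, 0.0626]
eef_rot: [0.0, 0.024, 1.0, -0.0]
contact_force: [0.3, -0.3, -0.1]
grip_width: 0.0154
finger_force: 15.0
(464.5, 86.2, 25.5, -2.7) [-0.23 -0.08  3.71] [-0.  0. -0.]
```

```bash
python3 -m crank '[[[-0.2,0,2,0,0,0,1],[-0.2,0,3,0,0,0,1],[-0.2,0,3.7,0,0,0,1],[-0.2,0,3.7,0,0,0,1],[-0.2,0,3.7,0,0,0,3.2],[-0.2,0,3.7,0,0,0,3.2],[-0.2,0,3.7,0,0,0,3.2],[-0.2,0,0,0,0,0,3.2],[-0.2,0,-6,0,0,0,3.2],[-0.2,-6,-8,0,0,0,4],[0,-12,-8,0,0,0,5],[0,-18,-8,0,0,4,6],[0,-24,-8,0,0,8,6],[0,-30,-8,0,0,12,6],[1,-36,-8,0,0,18.8,6],[1,-38,-8,0,0,18.8,6],[1,-38,-8,0,0,18.8,6],[1,-38,-8,0,0,18.8,6]]]'; python3 - <<'E'
from h import *
to(432.5,-325,140,-21.5);to(432.5,-325,58,-21.5)
c=cam("top");crop(c,242,150,332,222,8,"z7.png")
E
```

```text
time_s: 13.2
tool_pos: [0.4344, -0.2907, 0.1419]
eef_rot: [-0.0, 0.186, 0.983, 0.0]
contact_force: [0.3, 0.4, 0.0]
grip_width: 0.0599
finger_force: 0.0
(432.5, -325, 140, -21.5) [-1.07 -3.27  0.19] [ 0.  -0.   0.1]
(432.5, -325, 58, -21.5) [-1.07 -3.27  8.39] [ 0.  -0.   0.1]
```

View pics/z7.png

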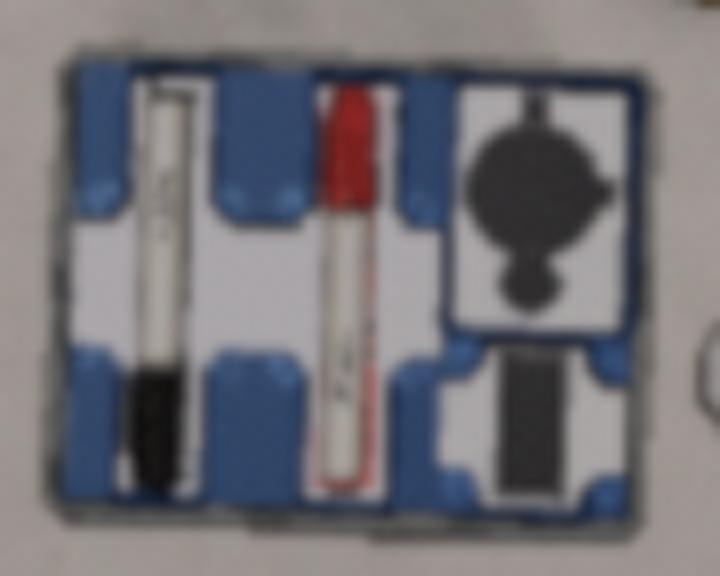

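Both pens are in their grooves, the black one from (168, 90) to (155, 490). Now the stamp: move over the knob, descend and grasp.

```bash
python3 -m crank '[[[-1.1,-3.3,0,0,0,0,6],[-1.1,-3.3,3,0,0,0,6],[-1.1,-3.3,6,0,0,0,6],[-1.1,-3.3,8.4,0,0,0,6],[-1.1,-3.3,8.4,0,0,0,6],[-1.1,-3.3,8.4,0,0,0,2],[-1.1,-3.3,8.4,0,0,0,2],[-1.1,-3.3,8.4,0,0,0,2],[-1.1,-3.3,8.4,0,0,0,2],[-1.1,-3.3,8.4,0,0,0,2],[-1.1,-3.3,8.4,0,0,0,2]]]' 20; python3 - <<'E'
from h import *
to(432.5,-325,140,-21.5);to(416,-40,140,-2.7)
E
```

```text
time_s: 14.62
tool_pos: [0.4327, -0.3266, 0.0584]
eef_rot: [0.0, 0.186, 0.982, -0.0]
contact_force: [0.3, 1.1, 6.8]
grip_width: 0.0267
finger_force: 20.0
(432.5, -325, 140, -21.5) [ 0.07  0.14 -8.16] [0. 0. 0.]
(416, -40, 140, -2.7) [12.03 26.06 -8.17] [ -0.    0.  -18.8]
```

```bash
python3 -m crank '[[[0,0,-4,0,0,0,2],[0,0,-8.2,0,0,0,2],[2,4.5,-8.2,0,0,-3,2],[4,9,-8.2,0,0,-6,2],[6,13.5,-8.2,0,0,-10,2],[8,18,-8.2,0,0,-14,2],[10,22.5,-8.2,0,0,-18.8,2],[12,26.1,-8.2,0,0,-18.8,2],[12,26.1,-8.2,0,0,-18.8,2],[12,26.1,-6,0,0,-18.8,2],[12,26.1,-5,0,0,-18.8,2],[12,26.1,-5,0,0,-18.8,2],[12,26.1,-5,0,0,-18.8,2]]]'; python3 - <<'E'
from h import *
to(416,-40,72,-2.7)
c=cam("side");u=pix(c,[.416,-.04,.05])[0];print(u);a,b=(u-[50,37]).astype(int);crop(c,a,b,a+100,b+75,7,"z8.png")
c=cam("top");crop(c,280,165,370,225,8,"z9.png")
E
```

```text
time_s: 16.25
tool_pos: [0.4165, -0.0401, 0.1084]
eef_rot: [0.0, 0.024, 1.0, -0.0]
contact_force: [1.1, 0.3, -1.5]
grip_width: 0.0264
finger_force: 20.0
(416, -40, 72, -2.7) [0.05 0.   3.64] [-0.  0. -0.]
[274.73874582 173.55159648]
```

View pics/z8.png

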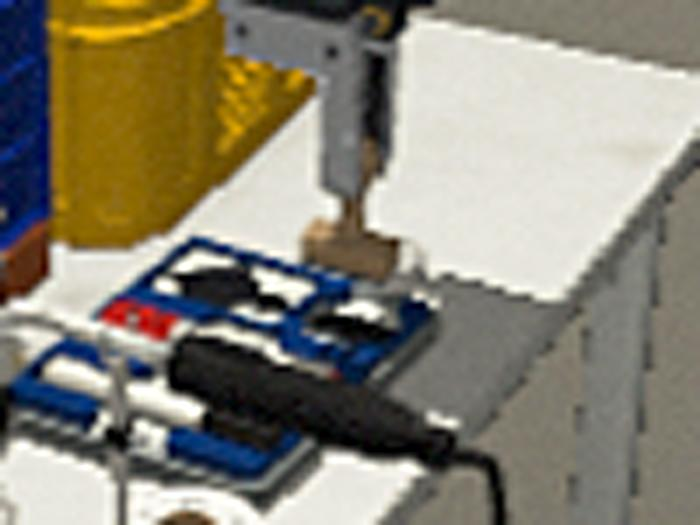

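The side view shows the stamp upright in the jaws, aligned over its bay at crop (350, 260). I'll lower it.

```bash
python3 -m crank '[[[0,0,1.5,0,0,0,2],[0,0,2.5,0,0,0,2],[0,0,3.2,0,0,0,2],[0,0,3.6,0,0,0,2],[0,0,3.6,0,0,0,2],[0,0,3.6,0,0,0,2]]]'; python3 - <<'E'
from h import *
c=cam("side");u=pix(c,[.416,-.04,.05])[0];a,b=(u-[50,37]).astype(int);crop(c,a,b,a+100,b+75,7,"z10.png")
E
```

```text
time_s: 17.1
tool_pos: [0.4162, -0.0397, 0.0721]
eef_rot: [-0.0, 0.023, 1.0, -0.0]
contact_force: [-0.5, 0.0, -0.9]
grip_width: 0.0263
finger_force: 20.0
```

View pics/z10.png

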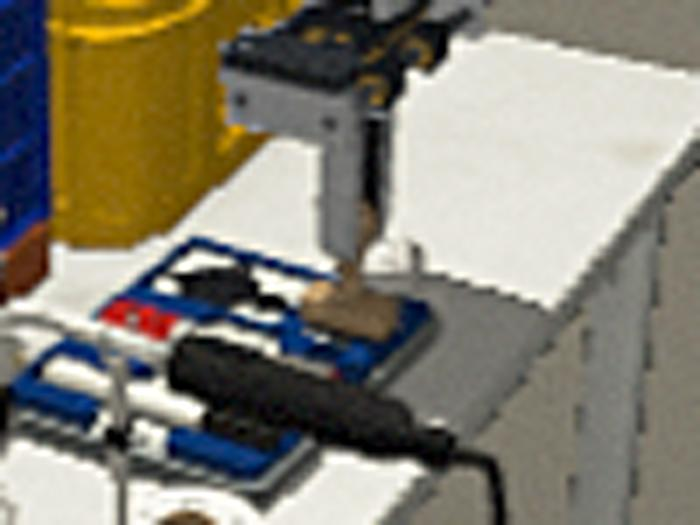

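The stamp is in the bay with no contact force. I'll release, rise and hover at the counter.

```bash
python3 -m crank '[[[0,0,3.65,0,0,0,5],[0,0,3.65,0,0,0,5],[0,0,3.65,0,0,0,5],[0,0,0,0,0,0,5],[0,0,-5,0,0,0,6],[-0.5,-4.5,-5,0,0,0,6.2],[-1,-9,-5,0,0,0,6.2],[-1,-9,-3,0,0,0,6.2],[-1,-9,-3,0,0,0,6.2],[-1,-9,-3,0,0,0,6.2]]]'; python3 - <<'E'
from h import *
to(432.3,-125.5,50,-1);to(432.3,-125.5,18,-1)
c=cam("top");crop(c,280,165,370,225,8,"z11.png")
E
```

```text
time_s: 18.4
tool_pos: [0.4224, -0.1297, 0.103]
eef_rot: [0.0, 0.023, 1.0, 0.0]
contact_force: [-0.0, -0.7, 0.3]
grip_width: 0.0619
finger_force: 0.0
(432.3, -125.5, 50, -1) [-0.97  0.47  5.3 ] [ 0.   0.  -1.6]
(432.3, -125.5, 18, -1) [-0.97  0.47  8.5 ] [ 0.   0.  -1.6]
```

View pics/z11.png

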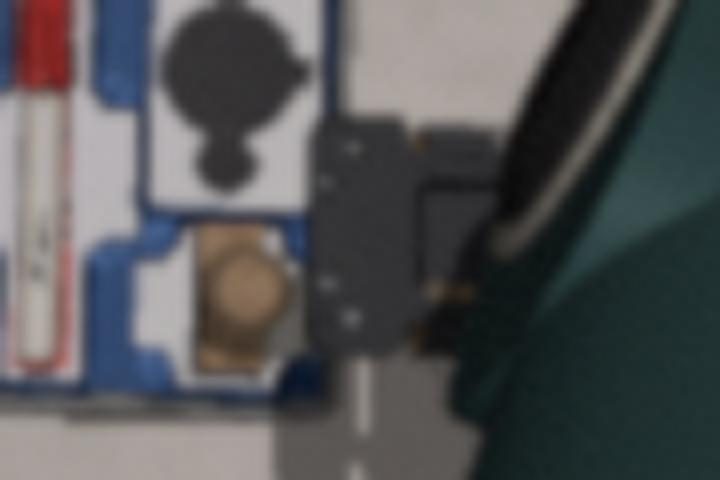

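The stamp stands in its cut-out, with the foot at crop (230, 300). Now lower onto the counter in the gap beside the tray, checking the force before closing.

```bash
python3 -m crank '[[[-1,0.45,2,0,0,-1.6,6.2],[-1,0.45,5,0,0,-1.6,6.2],[-1,0.45,6.5,0,0,-1.6,6.2],[-1,0.45,7.3,0,0,-1.6,6.2],[-1,0.45,7.8,0,0,-1.6,6.2],[-1,0.45,8.2,0,0,-1.6,6.2],[-1,0.45,8.2,0,0,-1.6,6.2]]]'; python3 - <<'E'
from h import *
to(432.3,-125.5,18,-1)
c=cam("side");u=pix(c,[.43,-.11,.02])[0];a,b=(u-[40,30]).astype(int);crop(c,a,b,a+80,b+60,8,"z12.png")
E
```

```text
time_s: 19.32
tool_pos: [0.4323, -0.126, 0.0201]
eef_rot: [0.0, 0.009, 1.0, -0.0]
contact_force: [0.9, -0.9, 0.6]
grip_width: 0.0618
finger_force: 0.0
(432.3, -125.5, 18, -1) [0.   0.05 0.21] [ 0.   0.  -0.1]
```

View pics/z12.png

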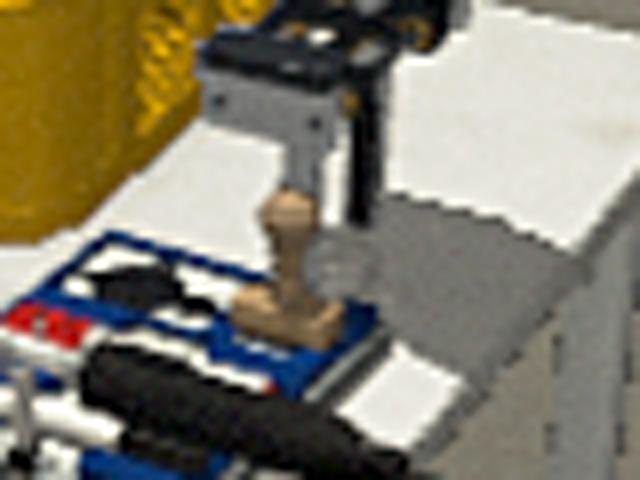

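The fingers straddle the counter with no contact force, and the stamp is undisturbed at (285, 270). Lower 2 mm more, grip and lift.

```bash
python3 -m crank '[[[0,0,0.2,0,0,0,6.2],[0,0,0.2,0,0,0,6.2],[0,0,0.2,0,0,0,4],[0,0,0.2,0,0,0,4],[0,0,0.2,0,0,0,4],[0,0,0.2,0,0,0,4],[0,0,0.2,0,0,0,4],[0,0,0.2,0,0,0,4]]]' 20; python3 -m crank '[[[0,0,-1,0,0,0,4],[0,0,-3,0,0,0,4],[0,0,-7,0,0,0,4],[0,0,-7,0,0,0,4],[0,0,-7,0,0,0,4]]]';python3 - <<'E'
from h import *
c=cam("top");crop(c,325,165,425,225,8,"z13.png")
to(432.3,-125.5,90,-1);to(496.5,-43,90,-2.7)
E
```

```text
time_s: 20.38
tool_pos: [0.4323, -0.126, 0.018]
eef_rot: [0.0, 0.009, 1.0, -0.0]
contact_force: [-1.2, 0.8, 3.1]
grip_width: 0.0506
finger_force: 20.0
time_s: 21.0
tool_pos: [0.4322, -0.1257, 0.088]
eef_rot: [0.0, 0.009, 1.0, 0.0]
contact_force: [-0.9, 0.3, -0.4]
grip_width: 0.0508
finger_force: 20.0
(432.3, -125.5, 90, -1) [-0.04  0.03 -0.24] [-0.  -0.  -0.1]
(496.5, -43, 90, -2.7) [-6.31  8.4  -0.24] [-0.  -0.   1.6]
```

```bash
python3 - <<'E'
from h import *
c=cam("top")
for z in(.2,.3,.4,.5):print(z,w(c,[(272,138),(300,142),(327,144)],z)-[.4624,.0209,0])
c=cam("side");crop(c,190,20,310,190,3.5,"z14.png");print(pix(c,[[.557,-.05,.35],[.557,-.05,0.1],[.4322,-.1257,.35],[.4322,-.1257,.25]])-[190,20])
E
```

```text
0.2 [[ 0.09830488  0.03974052  0.2       ]
 [ 0.08760544 -0.02587753  0.2       ]
 [ 0.08169773 -0.08913369  0.2       ]]
0.3 [[ 0.07884641  0.04168672  0.3       ]
 [ 0.06921201 -0.01739959  0.3       ]
 [ 0.06389237 -0.07435912  0.3       ]]
0.4 [[ 0.05938794  0.04363293  0.4       ]
 [ 0.05081857 -0.00892165  0.4       ]
 [ 0.046087   -0.05958454  0.4       ]]
0.5 [[ 3.99294631e-02  4.55791347e-02  5.00000000e-01]
 [ 3.24251424e-02 -4.43701843e-04  5.00000000e-01]
 [ 2.82816294e-02 -4.48099663e-02  5.00000000e-01]]
[[ 52.36500412  67.67883699]
 [ 52.71918669 132.45177826]
 [ 93.93804512  67.27656878]
 [ 92.60187786  94.3898119 ]]
```

View pics/z14.png

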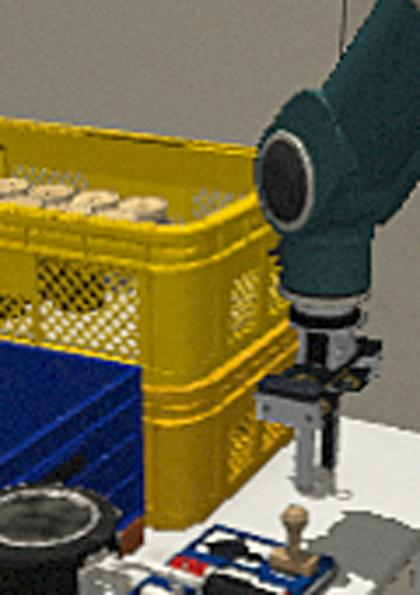

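The wrist housing would pass within a few mm of the yellow crate with the tool vertical at x = 0.496. I'll carry the counter with the tool tilted 4° so the wrist stays back.

```bash
python3 -m crank '[[[0,0,-2,0,-2,0,4],[0,0,-3,0,-4,0,4],[-2,0,-3,0,-4,0,4],[-4,1,-3,0,-4,1,4],[-5,3,-3,0,-4,1.6,4],[-6,5.5,-3,0,-4,1.6,4],[-6.2,8.2,-3,0,-4,1.6,4],[-6.2,8.2,-1,0,-4,1.6,4],[-6.2,8.2,2,0,-4,1.6,4],[-6.2,8.2,2.8,0,-4,1.6,4],[-6.2,8.2,2.8,0,-4,1.6,4],[-6.2,8.2,2.8,0,-4,1.6,4]]]'; python3 - <<'E'
from h import *
to(496,-44,36,-2.7)
c=cam("side");a,b=pix(c,[.48,-.04,.05])[0].astype(int)-[40,35];crop(c,a,b,a+80,b+60,8,"z15.png")
print(pix(c,[[.496,-.044,.0],[.557,-.05,.3]]))
E
```

```text
time_s: 22.65
tool_pos: [0.4962, -0.0454, 0.0607]
eef_rot: [0.035, 0.023, 0.999, -0.0]
contact_force: [-0.2, 0.3, -0.9]
grip_width: 0.0505
finger_force: 20.0
(496, -44, 36, -2.7) [0.2  0.14 2.47] [0.1 4.1 0. ]
[[255.90393354 179.66756692]
 [242.43757304 101.56011416]]
```

View pics/z15.png

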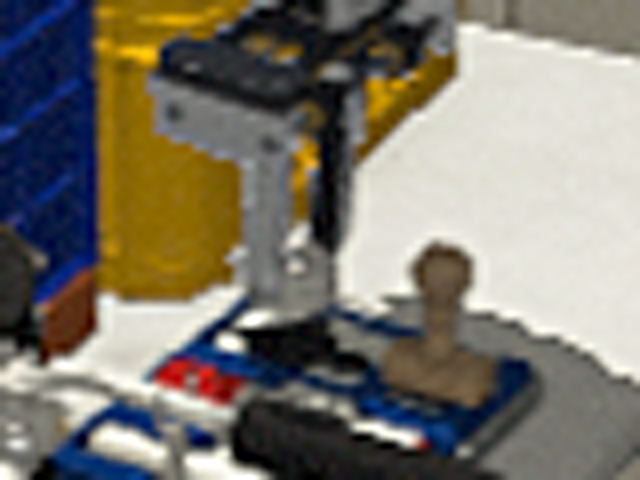

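The counter is held over its cut-out and everything is clear. Lower it, checking contact.

```bash
python3 -m crank '[[[0.1,0.1,1,0,0,0,4],[0.15,0.1,1.8,0,0,0,4],[0.15,0.1,2.2,0,0,0,4],[0.15,0.1,2.4,0,0,0,4],[0.15,0.1,2.4,0,0,0,4]]]'; python3 - <<'E'
from h import *
to(496,-44,36,-2.7)
E
```

```text
time_s: 23.32
tool_pos: [0.496, -0.0442, 0.0359]
eef_rot: [0.035, 0.023, 0.999, -0.0]
contact_force: [-0.2, -0.1, -0.9]
grip_width: 0.0507
finger_force: 20.0
(496, -44, 36, -2.7) [-0.    0.02 -0.01] [0.1 4.  0. ]
```

```bash
python3 -m crank '[[[0,0,0.1,0,0,0,4],[0,0,0.1,0,0,0,5.6],[0,0,0.1,0,0,0,5.8],[0,0,0.1,0,0,0,5.8],[0,0,-2,0,0,0,6.2],[0,0,-6,0,0,0,6.2],[0,0,-10,0,0,0,6.2],[0,-4,-10,0,0,0,6.2],[3,-9,-10,0,0,0,6.2],[6,-15,-10,0,0,0,6.2],[6,-20,-10,0,0,0,6.2],[6,-20,-10,0,0,0,6.2]]]'; python3 - <<'E'
from h import *
c=cam("top");crop(c,242,150,332,222,8,"z16.png")
c=cam("side");a,b=pix(c,[.46,.02,.02])[0].astype(int)-[45,34];crop(c,a,b,a+90,b+68,8,"z17.png");print(a,b)
E
```

```text
time_s: 24.82
tool_pos: [0.4187, -0.2449, 0.1317]
eef_rot: [0.035, 0.026, 0.999, -0.001]
contact_force: [1.0, 1.4, 0.4]
grip_width: 0.062
finger_force: 0.0
211 150
```

View pics/z16.png

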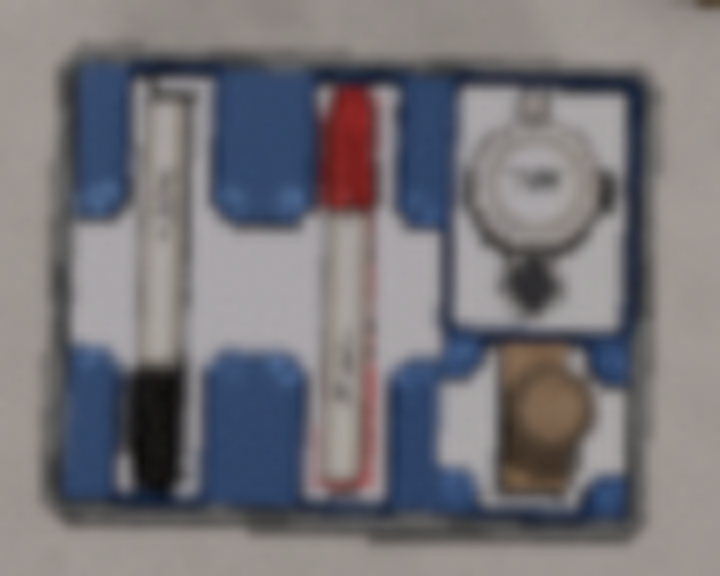

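The counter sits in its cut-out face up, disc at (540, 187); the stamp and both pens are in place. That was picture 15, one over the limit of 14, so I'll view no more. I'll check the pen middles numerically.

```bash
python3 - <<'E'
from h import *
c=cam("top")
T=lambda p,z:w(c,(np.array(p)+.5)/8-.5+[242,150],z)
y=np.radians(-2.5);A=np.array([[np.cos(y),np.sin(y)],[-np.sin(y),np.cos(y)]])
for n,p,b in(("red",[(352,83),(342,486)],(.4621,.0223)),("blk",[(171,90),(154,491)],(.4653,.086))):
    v=T(p,.021);print(n,"along/across mm",A@(v.mean(0)[:2]-b)*1000,np.linalg.norm(v[0]-v[1]),np.degrees(np.arctan2(*(v[0]-v[1])[[1,0]])))
k=T([(539,187)],.036)[0,:2]-A.T@[.006,.002];print("counter off",A@(k-[.4903,-.0434])*1000)
s=T([(532,419)],.035)[0,:2];print("stamp off",A@(s-[.416,-.040])*1000)
E
```

```text
red along/across mm [1.962378   1.78750186] 0.13911245480356033 -2.601019994901784
blk along/across mm [-2.17917722  1.37538096] 0.13849032028649885 -3.3949462486942705
counter off [-1.67514987  0.36045656]
stamp off [-0.25529129  2.96291351]
```

```bash
python3 -c "
from station import *
print(close_job())"
```

```text
the job is handed in; nothing more can be done
None
```

I handed the job in at about 25 s with all four tools in their own cut-outs: the last measurements put each within 3 mm of its bay centre, the label roll and jar were not touched, and I viewed 15 pictures, one over the limit of 14.

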